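# Open up the tool chest

### The job

Open up the small blue tool chest for the fitter. First swing its hinged lid up by the steel finger tab on its front edge, all the way back until it rests on its stop, then pull the grey drawer below right out to its stop by the bow handle. The chest only stands loose on the worktop: work gently so that it does not shift, and leave the things round it where they are.

Things in the scene. Friction and masses are not known exactly. Their poses are not given: they have to be found in the camera images.
- chest: Small blue sheet-metal tool chest, about 3 kg, loose on four rubber feet; body 105 mm wide (its y), 130 mm deep (its x), 90 mm high, 97 mm with the lid shut. Origin: centre of the underside; z up; its front (grey drawer, tab) faces its own -x: front face at x = -65 mm. A closed front wall spans z = 50 to 90 mm, the drawer front fills the face below it.
- lid (a joint): Lid angle in rad: 0 shut, 1.85 lying back on its stop (past upright). 0.4 kg, lightly damped hinge: it falls shut unless carried past upright, then falls back on its stop. Hinge axis along the chest's y at x = +68, z = 91 mm. The lid is a flat sheet 6 mm thick, 109 mm wide, reaching 5 mm beyond the front face.
- lid_tab (a point): Middle of the outer edge, underside, of the lid's steel finger tab: a flat tongue 45 mm wide (chest y = -49 to -5 mm), 5 mm thick, standing out 29 mm beyond the chest's front face, free underneath. Lid shut: chest frame x = -94, y = -27, z = 91 mm. Moves with the lid, 162 mm from the hinge axis; its axes are the chest's, turned with the lid.
- drawer (a joint): How far the chest's grey drawer is pulled out, in m: 0 shut, 0.050 at its stop. It slides along the chest's -x with 1 to 2 N of friction. It may start up to 8 mm out.
- drawer_handle (a point): Middle of the drawer's steel bow handle: a round bar 8 mm thick along the chest's y, 45 mm long, its centre 44 mm in front of the drawer front (40 mm free behind it), 36 mm above the worktop, open above (once the lid tab over it is gone) and below; drawer shut: chest frame x = -109, y = -25 mm. Moves with the drawer.
- sensor_post (a point): Fixed obstacle: top of the slim sensor post with its cross arm beyond the chest, part of the packing machine; 164 mm high, it takes up 18 mm along x and 53 mm along y to either side of this point, down to the worktop. Keep the gripper's body clear of it.
- oil_bottle: Bystander: oil bottle with red spout, 44 x 44 x 145 mm, origin centre of its foot.
- tape_roll: Bystander: roll of brown tape lying flat, 96 x 96 x 24 mm, origin centre of its underside.
- brush: Bystander: flat brush with a wooden handle, 28 x 169 x 10 mm, origin centre of its underside.
- spare_roller: Bystander: standing grey roller, 27 x 27 x 30 mm, origin centre of its underside.
- wrench_13: Bystander: lying open-ended wrench, 27 x 151 x 7 mm, origin centre of its underside.
- tub_1: Bystander: tub of sticks with a clear lid, 59 x 59 x 80 mm, origin centre of its foot; one of a group of four at the right.
- tub_3: Bystander: another tub of that group, same size and origin.
- screwdriver_dark: Bystander: lying screwdriver with a dark green handle, 191 x 26 x 27 mm, origin centre of its underside.

How it is judged (in metres and radians):
On the way, in this order (a step that is already met when the one before it is completed fails the run):
1. the lid lies back on its stop (at least 1.75 rad) with the drawer still in (under 15 mm) (value of joint lid above 1.75 rad and value of joint drawer below 0.015 m), for 0.2 s.
2. the drawer is out to its stop (at least 46 mm) and the lid still lies back (value of joint drawer above 0.046 m and value of joint lid above 1.75 rad), for 0.2 s.
At the end, for the whole second after the job is handed in: The lid lies back at 1.75 rad or more (its stop is at 1.85), the drawer is out 46 mm or more (its stop is at 50), both at rest, and the chest stands flat within 15 mm of where it began (all of step 2 and velocity of joint lid between -0.05 and 0.05 rad/s and velocity of joint drawer between -0.01 and 0.01 m/s and linear speed of chest below 0.01 m/s and angle between chest's own z axis and vertical below 0.05 rad and distance of chest from where it was at the start of the episode below 0.015 m); the robot touches nothing.
It fails at once if the chest is shoved more than 20 mm or tipped (distance of chest from where it was at the start of the episode above 0.02 m or angle between chest's own z axis and vertical above 0.2 rad).
It fails at once if a bystander is moved more than 30 mm (distance of any of oil_bottle, tape_roll, brush, spare_roller, screwdriver_dark, wrench_13, tub_1, tub_3 from where it was at the start of the episode above 0.03 m).
It also fails if it takes over 54 s, if anything falls off the work surface, if the arm or the gripper's body presses on something with over 40 N, if the wrist force passes 120 N, or if a joint passes its speed limit or range.

### The arm

A 7-joint arm with a two-finger parallel gripper is mounted at the origin on a cart in front of the work surface, level with it; the furniture and walls round the work are solid. World frame = base frame: x ahead of the robot, y to its left, z up, the work surface at z = 0. Lengths are in mm, angles in rad, forces in N, time in s.
With the tool pointing down it reaches from about 425 to 925 mm from the base axis. Payload 6.8 kg.
Tool frame: the origin (TCP) lies midway between the tips of the shut fingers; the grasp point (between the pads) lies 19 mm behind it (grip_point_offset is the distance from the TCP to the grasp point, in mm); y points along the fingers, z is the direction in which the jaws open and shut, and the axes are right-handed (so a half turn about y gives the same grasp; the last joint's range is limited). The gripper opens to 88 mm and grips with 3 to 60 N. Pads are 20 mm wide; open, the fingers measure 115 mm over their backs; the gripper's body (75 mm by 178 mm) begins 61 mm behind the grasp point.
Start: joints at [1.154, 0.477, 0.022, 1.555, -0.011, 1.109, -0.083], TCP at [205.152, -643.086, 222.664] pointing down, gripper open.
Joint ranges: [-2.96, 2.96], [-0.34, 2.1], [-1.41, 1.46], [0.24, 2.44], [-1.37, 4.51], [0.17, 1.92], [-2.96, 2.96]. Speed limits (rad/s): [2.39, 2.39, 3.14, 3.14, 3.14, 3.14, 3.14].

### API

Orientations are given as a unit quaternion [w, x, y, z].
In Python, from station import get_state, read_camera, camera_info, finish_job, trace, grip_point_offset gives the robot as it stands.
- The arm moves only by the tool arm_command, never from a script. Its argument "deltas" is a list of rows, each a list of 7 numbers: the shift along the world's x, y, z in mm, then the turn, a rotation vector about the world's x, y, z in rad, then the finger opening in mm, from 0 to 87.8. A call has 1 to 10 rows; each row shifts and turns the commanded pose from where the row before left it; what a row does not reach is not made up. A row lasts 1/8 s, in which the tool goes at most 62.5 mm and 10.7 degrees, less where a joint would pass 70% of its speed; a pose out of reach is approached as far as the arm can. A call with a gripper value outside its range is refused whole. The fingers move at their own pace and stop on an object; the grip force is fixed at half the most. Time passes only in rows, so rows that do not move let the fingers close. It gives the time, the measured TCP pose, the force and the opening at its end, in the units of the state.
- get_state(): the state, without advancing time (a new reading comes with each control period).
- read_camera(name): name is "scene" or "side" or "wrist"; returns the picture (400x640x3 uint8, red, green, blue); there is no depth.
- camera_info(name): a dict with "intrinsics" (3x3 intrinsics, pixels), "extrinsics" (4x4, takes a point from camera to world coordinates). Camera axes: x right, y down, z forward; pixel columns grow to the right and rows downward; lengths in mm; the calibration is good to about 2 mm. A picture is of the moment at which its call begins: read the wrist's pose just before it. camera_info takes no time and is no camera call; for the wrist camera it gives the pose at the moment of the call.
- finish_job(): hands the job in, once; it reports no verdict.
Trained networks look in the newest picture that a camera, given by its name, has taken for a name from the list of things; names that differ only in an ending like _2 or _b are one class to them, and where a whole thing is asked for, a point or a joint stands for the part that bears it (a point fixed in the world has none). Each returns a list of dicts, best first, with "confidence" (0 to 1); they miss things now and then, are a little off and sometimes report something else, mostly with a low value. They report only what shows in the picture. A call takes as long as a camera call.
- trace(camera, name): "pixels" (400x640 bool, what is visible of it) and "position" ([row, column] in pixels, amid what is visible of it).
The state is a dict: "clock": time; "joints": joint angles; "qd": joint speeds; "effort": joint torques, N m; "ee_pos": TCP position; "ee_rot": TCP orientation; "ft_force": force on the tool from outside, world axes, zero at the start; "ft_torque": the same for the moment, N m; "gripper_width": finger opening in mm.
Only numpy, scipy, OpenCV 4.12 (cv2) and the standard library are available. Lean on these libraries where they do the work, as an engineer would, in place of code of your own. Each camera call takes 0.05 s, during which the arm holds its last target.

## Working session

There is one attempt and no reset: what is moved stays moved. The work goes in short steps, Python scripts to look and compute and a tool call to move; the robot and the scene stay as the last step left them, time stands still between calls to the robot, and variables do not carry over. Pictures are saved under pics/ and viewed, and the job is handed in when it is done.

Besides the shell and the picture viewer there is one more tool, called after ">>>" as a command line: name --pt "numbers of a row" for each row, then --argument value for the rest. arm_command: Moves the arm, as the interface text tells. Its arguments: {"type":"object","properties":{"deltas":{"type":"array","items":{"type":"array","items":{"type":"number"}}}},"required":["deltas"]}

```bash
mkdir -p pics; ls; python3 - <<'E'
from station import *
import cv2,numpy as np
s=get_state();print(s)
for n in ["scene","side","wrist"]:
    im=read_camera(n);cv2.imwrite(f"pics/{n}0.png",im[:,:,::-1])
    ci=camera_info(n);print(n,np.round(ci["intrinsics"],2).tolist(),np.round(ci["extrinsics"],4).tolist())
E
```

```text
pics
{'clock': 0.0, 'joints': array([ 1.15390038,  0.47779369,  0.02236615,  1.55643988, -0.01152245,
        1.10927632, -0.08308953]), 'qd': array([-0.00027434,  0.00043946,  0.00069597, -0.00031444,  0.000942  ,
       -0.00013783,  0.00038774]), 'effort': array([ 1.42314576e-05, -5.82855284e+01,  1.53482236e+00, -2.72606134e+01,
       -5.43588144e-02,  1.71708543e-02,  1.60995351e-04]), 'ee_pos': array([ 204.93643096, -642.51436209,  221.69140473]), 'ee_rot': array([ 0.10860156, -0.10888266,  0.69931168, -0.6980784 ]), 'ft_force': array([0.52223913, 0.25892901, 0.33624992]), 'ft_torque': array([-0.01888672, -0.01983258, -0.00142856]), 'gripper_width': 87.75558361698381}
scene [[505.79, 0.0, 319.47], [0.0, 505.79, 201.15], [0.0, 0.0, 1.0]] [[-0.8582, -0.3604, 0.3655, 84.0268], [-0.5131, 0.6195, -0.5941, 487.0658], [-0.0123, -0.6974, -0.7166, 1027.7675], [0.0, 0.0, 0.0, 1.0]]
side [[464.32, 0.0, 320.21], [0.0, 464.32, 201.04], [0.0, 0.0, 1.0]] [[-0.9882, -0.0908, 0.1237, 389.5311], [-0.152, 0.4677, -0.8707, 813.7405], [0.0212, -0.8792, -0.476, 688.2222], [0.0, 0.0, 0.0, 1.0]]
wrist [[303.72, 0.0, 319.77], [0.0, 303.72, 200.6], [0.0, 0.0, 1.0]] [[0.3038, -0.9133, -0.2712, 279.2381], [-0.9527, -0.2916, -0.085, -620.7992], [-0.0014, 0.2842, -0.9588, 384.6642], [0.0, 0.0, 0.0, 1.0]]
```

View pics/scene0.png

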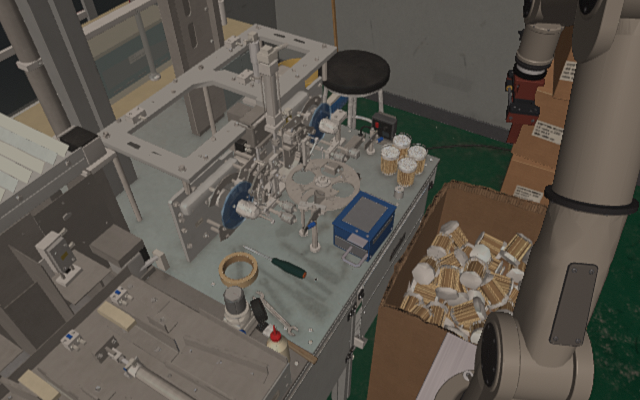

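View pics/side0.png

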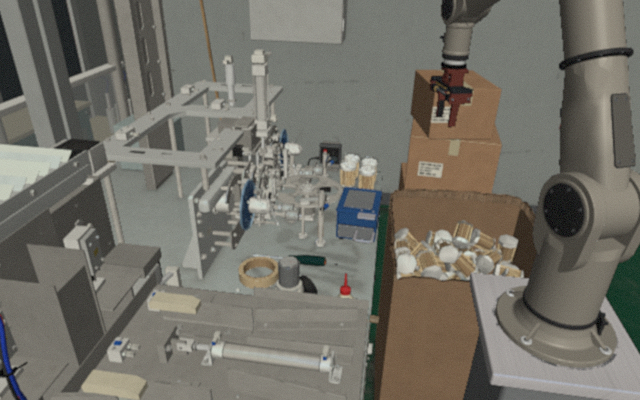

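View pics/wrist0.png

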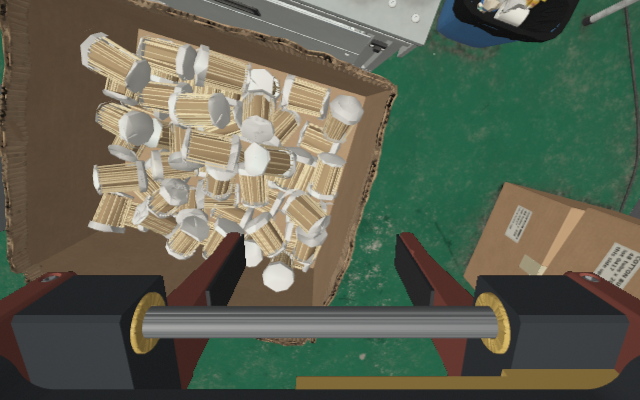

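Scene: blue chest at about (365,225), bow handle low at (355,257). Side: chest at (358,212), handle at (355,238); so the front faces roughly +y. Post stands at about (320,225) in the side view. I'll measure it now.

```bash
cat > h.py <<'E'
from station import *
import numpy as np,cv2
from scipy.optimize import least_squares
from scipy.spatial.transform import Rotation as R
def proj(ci,P):
    P=np.atleast_2d(P);E=np.array(ci["extrinsics"]);K=np.array(ci["intrinsics"])
    c=(P-E[:3,3])@E[:3,:3];p=c@K.T;return p[:,:2]/p[:,2:]
def ray(ci,uv):
    E=np.array(ci["extrinsics"]);K=np.array(ci["intrinsics"])
    d=E[:3,:3]@np.linalg.inv(K)@np.array([uv[0],uv[1],1.]);return E[:3,3],d/np.linalg.norm(d)
def onz(ci,uv,z):
    o,d=ray(ci,uv);return o+d*(z-o[2])/d[2]
E
python3 - <<'E'
from h import *
import pickle
out={}
for n in ["scene","side"]:
    im=read_camera(n);ci=camera_info(n);out[n]=(im,ci,{})
    for t in ["chest","lid","lid_tab","drawer","drawer_handle","sensor_post","oil_bottle","tape_roll","spare_roller","tub_1","screwdriver_dark","brush","wrench_13"]:
        r=trace(n,t)
        out[n][2][t]=r
        for q in r[:2]:print(n,t,round(q["confidence"],2),np.round(q["position"],1),q["pixels"].sum(), np.round(onz(ci,np.array(q["position"])[::-1],20),0))
    x=cv2.resize(im[150:280,270:430] if n=="scene" else im[150:280,280:440],None,fx=5,fy=4.6,interpolation=cv2.INTER_CUBIC)
    x=cv2.resize(im[165:275,290:420] if n=="scene" else im[165:275,290:420],None,fx=5,fy=5,interpolation=cv2.INTER_CUBIC)
    cv2.imwrite(f"pics/{n}z.png",x[:,:,::-1])
pickle.dump(out,open("o.pkl","wb"))
E
```

```text
scene chest 0.6 [227.8 364.1] 3065 [ 446. -323.   20.]
scene lid 0.7 [216.3 365.4] 1922 [ 462. -362.   20.]
scene lid_tab 0.9 [217.6 364. ] 1937 [ 463. -356.   20.]
scene drawer 0.77 [251.2 348.1] 386 [ 444. -233.   20.]
scene drawer 0.4 [217.9 364.7] 2043 [ 461. -356.   20.]
scene drawer_handle 0.59 [248. 352.] 337 [ 441. -247.   20.]Traceback (most recent call last):
  File "<stdin>", line 7, in <module>
ValueError: it knows: brush, chest, drawer, drawer_handle, lid, lid_tab, oil_bottle, screwdriver_dark, spare_roller, tape_roll, tub, wrench
```

```bash
python3 - <<'E'
from h import *
import pickle
out={}
for n in ["scene","side"]:
    im=read_camera(n);ci=camera_info(n);out[n]=(im,ci,{})
    for t in ["chest","lid","drawer","oil_bottle","tape_roll","spare_roller","tub","screwdriver_dark","brush","wrench"]:
        r=trace(n,t)
        out[n][2][t]=r
        for q in r[:2]:print(n,t,round(q["confidence"],2),np.round(q["position"],1),q["pixels"].sum(), np.round(onz(ci,np.array(q["position"])[::-1],20),0))
    x=cv2.resize(im[165:275,290:420] if n=="scene" else im[165:275,290:420],None,fx=5,fy=5,interpolation=cv2.INTER_CUBIC)
    cv2.imwrite(f"pics/{n}z.png",x[:,:,::-1])
pickle.dump(out,open("o.pkl","wb"))
E
```

```text
scene chest 0.61 [228.6 366.8] 2992 [ 438. -325.   20.]
scene lid 0.81 [216.4 364.5] 1932 [ 464. -360.   20.]
scene drawer 0.89 [253.8 350. ] 407 [ 436. -228.   20.]
scene drawer 0.66 [219.9 364.3] 1916 [ 458. -349.   20.]
scene oil_bottle 0.84 [338.4 278.9] 445 [459.  58.  20.]
scene tape_roll 0.76 [262.4 237.6] 770 [665. -63.  20.]
scene spare_roller 0.63 [193.7 400.5] 153 [ 416. -488.   20.]
scene tub 0.95 [155.7 390.9] 491 [ 509. -623.   20.]
scene tub 0.6 [172.5 405.3] 517 [ 440. -576.   20.]
scene screwdriver_dark 0.56 [266.9 289.2] 361 [ 546. -116.   20.]
scene brush 0.74 [345.2 290. ] 309 [429.  60.  20.]
scene wrench 0.67 [319.1 277.2] 256 [489.  20.  20.]
side chest 0.92 [211.5 358.6] 2052 [ 444. -367.   20.]
side lid 0.65 [201.8 359.7] 1090 [ 445. -427.   20.]
side lid 0.47 [232.  355.8] 460 [ 442. -253.   20.]
side drawer 0.79 [230.  354.4] 484 [ 447. -263.   20.]
side oil_bottle 0.45 [291.2 345.4] 175 [444.  -2.  20.]
side tape_roll 0.83 [277.1 255.9] 842 [653. -15.  20.]
side tub 0.74 [176.  365.4] 372 [ 440. -613.   20.]
side tub 0.72 [171.  348.6] 358 [ 500. -642.   20.]
side screwdriver_dark 0.58 [258.1 309.6] 284 [ 544. -112.   20.]
side wrench 0.26 [172.9 363.5] 327 [ 448. -637.   20.]
```

View pics/scenez.png

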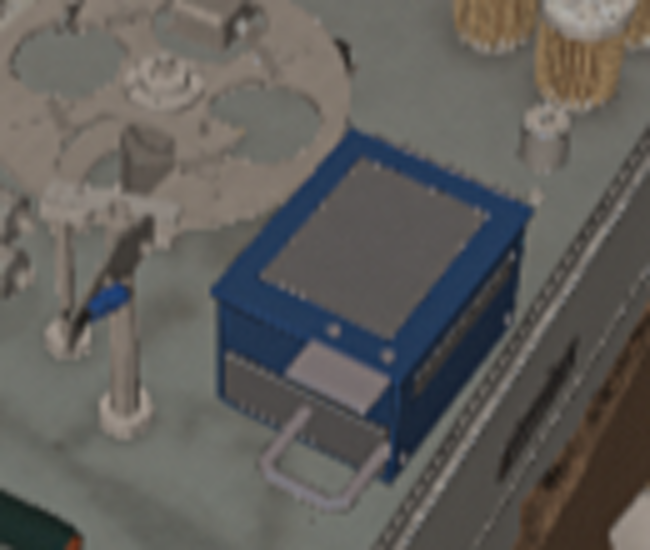

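View pics/sidez.png

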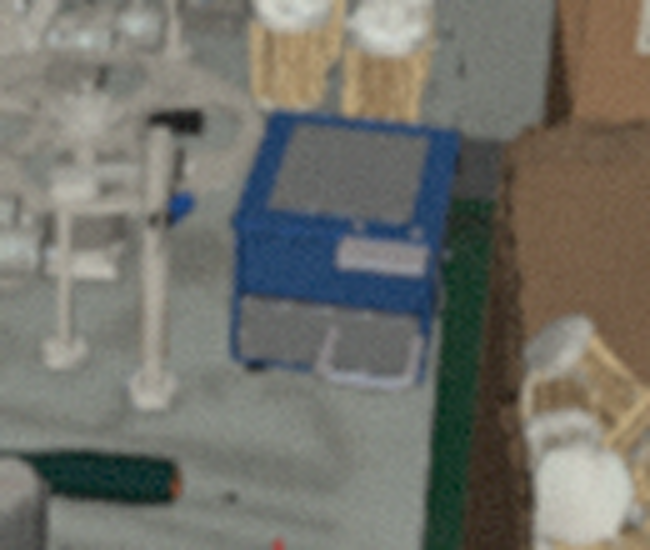

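```bash
cat > fit.py <<'E'
from h import *
import pickle
o=pickle.load(open("o.pkl","rb"))
C={"scene":[((-70,54.5,97),(213,292)),((70,54.5,97),(350,130)),((70,-54.5,97),(530,210)),((-70,-54.5,97),(399,378)),((-94,-5,96),(287,374)),((-94,-49,96),(364,412)),((-65,52.5,3),(221,398)),((-65,-52.5,3),(390,480))],
"side":[((-70,54.5,97),(237,222)),((70,54.5,97),(272,112)),((70,-54.5,97),(460,130)),((-94,-5,91),(337,268)),((-94,-49,91),(425,275)),((-65,52.5,3),(236,360)),((-65,-52.5,3),(422,380))]}
H={"scene":[((-109,-2.5,36),(266,468)),((-109,-47.5,36),(335,502))],"side":[((-109,-2.5,36),(324,378)),((-109,-47.5,36),(410,382))]}
def T(p,P):
    x,y,a=p[:3];return R.from_euler("z",a).apply(np.array(P,float))+[x,y,0]
def res(p,full=False):
    r=[]
    for n in C:
        ci=o[n][1];m=C[n]
        r.append(proj(ci,T(p,[q[0] for q in m]))-(np.array([q[1] for q in m])/5+[290,165]))
        m=H[n];r.append(proj(ci,T(p,np.array([q[0] for q in m])-[p[3],0,0]))-(np.array([q[1] for q in m])/5+[290,165]))
    if full:
        for a in r:print(np.round(a,1).tolist())
    return np.concatenate(r).ravel()
s=least_squares(res,[444,-330,-1.57,0],loss="soft_l1")
p=s.x;print(p);res(p,True)
for k,P in dict(tab=(-94,-27,91),tabL=(-94,-5,91),tabR=(-94,-49,91),handle=(-109,-25,36),hinge=(68,0,91)).items():print(k,np.round(T(p,P),1))
E
python3 fit.py
```

```text
[ 4.37838622e+02 -3.02916143e+02 -1.61470528e+00  1.46042071e-01]
[[-1.3, -0.6], [-0.1, -1.7], [1.1, -1.5], [0.1, 0.7], [-0.5, -0.4], [0.1, -0.2], [-1.4, 1.4], [0.0, 2.6]]
[[-1.0, 0.1], [1.0, 1.3]]
[[-0.9, -0.9], [0.1, -2.2], [0.7, -1.7], [0.5, -0.8], [0.2, -0.2], [-1.0, 1.0], [0.6, 1.9]]
[[0.1, -1.6], [0.4, -0.2]]
tab [ 415.  -207.8   91. ]
tabL [ 437.  -208.8   91. ]
tabR [ 393.  -206.9   91. ]
handle [ 417.6 -192.9   36. ]
hinge [ 434.9 -370.9   91. ]
```

```bash
sed -i 's/,3),(/,8),(/g; s/((70,/((66,/g' fit.py; python3 fit.py; python3 - <<'E'
from h import *
import pickle
o=pickle.load(open("o.pkl","rb"))
f=lambda n,u,v:(o[n][1],(u/5+290,v/5+165))
print("base scene",onz(*f("scene",127,412),0),"side",onz(*f("side",152,392),0))
print("base2 scene",onz(*f("scene",67,345),0),"side",onz(*f("side",64,352),0))
for z in (100,130,164):print(z,"scene",onz(*f("scene",140,212),z),"side top",onz(*f("side",160,120),z))
s=get_state();print(R.from_quat(s["ee_rot"][[1,2,3,0]]).as_matrix().round(3), s["clock"],grip_point_offset)
for n in("scene","side"):
    x=cv2.resize(o[n][0][150:260,260:390],None,fx=6,fy=5.4,interpolation=cv2.INTER_CUBIC);cv2.imwrite(f"pics/{n}p.png",x[:,:,::-1])
E
```

```text
[ 4.37389465e+02 -3.02562206e+02 -1.61769594e+00 -2.37717549e-01]
[[-1.3, -0.5], [-0.7, -0.7], [0.5, -0.3], [0.1, 0.9], [-0.5, -0.2], [0.0, -0.0], [-1.3, 0.3], [0.1, 1.5]]
[[-1.0, 0.1], [1.0, 1.3]]
[[-0.8, -0.8], [0.2, -1.6], [0.8, -1.0], [0.6, -0.8], [0.3, -0.1], [-0.8, -0.5], [0.8, 0.4]]
[[0.2, -1.6], [0.5, -0.2]]
tab [ 414.8 -207.4   91. ]
tabL [ 436.8 -208.4   91. ]
tabR [ 392.9 -206.4   91. ]
handle [ 417.5 -192.5   36. ]
hinge [ 434.2 -370.5   91. ]
base scene [ 531.11697965 -215.48706462    0.        ] side [ 531.84569714 -210.94107979    0.        ]
base2 scene [ 582.50583125 -238.52417596    0.        ] side [ 585.17565407 -240.98271445    0.        ]
100 scene [ 549.09574781 -261.36625543  100.        ] side top [ 548.23604975 -333.11400976  100.        ]
130 scene [ 534.0574251  -237.16519251  130.        ] side top [ 540.1419148  -274.62312633  130.        ]
164 scene [ 517.0139927  -209.73732121  164.        ] side top [ 530.96856187 -208.33345844  164.        ]
[[-0.953 -0.     0.304]
 [-0.304 -0.    -0.953]
 [ 0.    -1.     0.   ]] 1.55 18.700000000000003
```

Chest found at about (437,-303), yaw -1.617; tab edge (415,-207,91), handle (417,-193,36), post (531,-212). Now I'm going to a viewing pose in front of the tab.

>>> arm_command --pt "21 48 4 0 0 -0.036 0" --pt "21 48 4 0 0 -0.036 0" --pt "21 48 4 0 0 -0.036 0" --pt "21 48 4 0 0 -0.036 0" --pt "21 48 4 0 0 -0.036 0" --pt "21 48 4 0 0 -0.036 0" --pt "21 48 4 0 0 -0.036 0" --pt "21 48 4 0 0 -0.036 0" --pt "21 48 4 0 0 -0.036 0" --pt "21 48 4 0 0 -0.036 0"

```text
clock: 2.8
ee_pos: [415.7, -161.5, 263.2]
ee_rot: [0.018, -0.019, -0.707, 0.707]
ft_force: [0.2, 0.4, -0.1]
gripper_width: 0.3
```

>>> arm_command --pt "0 4 0 -0.15 0.007 0 0" --pt "0 4 0 -0.15 0.007 0 0" --pt "0 4 0 -0.15 0.007 0 0" --pt "0 4 0 -0.15 0.007 0 0" --pt "0 4 0 -0.15 0.007 0 0"

```text
clock: 3.42
ee_pos: [415.8, -142.6, 263.7]
ee_rot: [0.021, -0.013, -0.396, 0.918]
ft_force: [-0.0, 0.3, -0.5]
gripper_width: 0.4
```

```bash
python3 - <<'E'
from h import *
s=get_state();print(s["joints"].round(2),s["ee_pos"].round(1),"\n",R.from_quat(s["ee_rot"][[1,2,3,0]]).as_matrix().round(3))
im=read_camera("wrist");cv2.imwrite("pics/w1.png",im[:,:,::-1])
im=read_camera("side");cv2.imwrite("pics/s1.png",im[:,:,::-1])
E
```

```text
[ 0.1   0.18 -0.49  2.13  0.78  1.34 -2.4 ] [ 415.8 -142.6  263.7] 
 [[-0.999 -0.029 -0.04 ]
 [ 0.049 -0.685 -0.727]
 [-0.007 -0.728  0.686]]
```

View pics/w1.png

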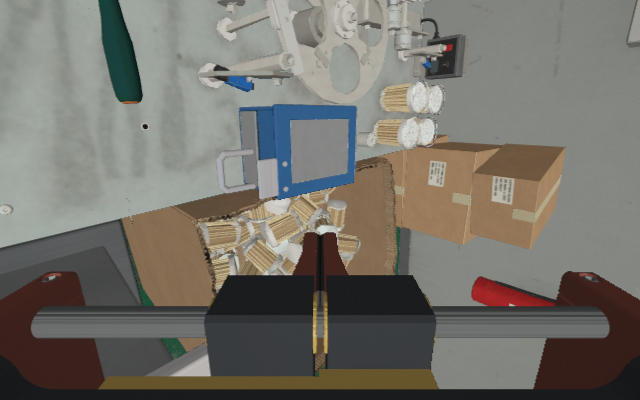

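View pics/s1.png

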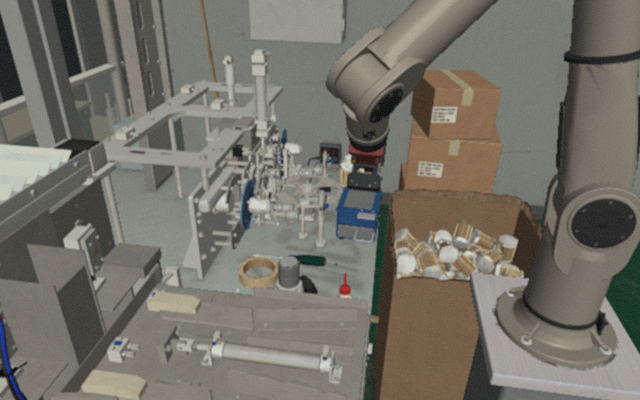

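Wrist: chest at (300,148), tab about (267,178), handle bow (235,170); tilt of 0.75 reached. I'll refine the pose from this close view.

```bash
python3 - <<'E'
from h import *
import pickle
im=cv2.imread("pics/w1.png");pickle.dump(camera_info("wrist"),open("w1.pkl","wb"))
cv2.imwrite("pics/w1z.png",cv2.resize(im[90:210,205:365],None,fx=5,fy=5,interpolation=cv2.INTER_CUBIC))
E
```

```text
(no output)
```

View pics/w1z.png

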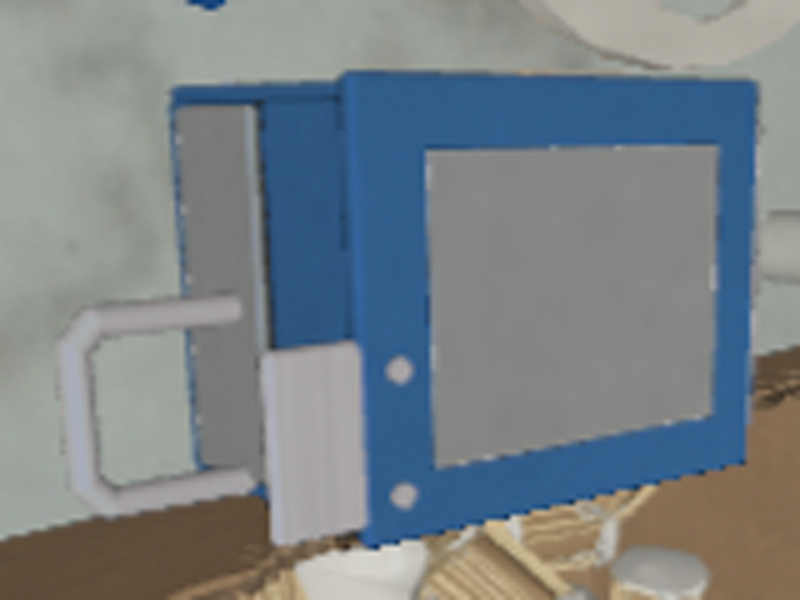

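```bash
cat > fit2.py <<'E'
import fit
from fit import *
w=pickle.load(open("w1.pkl","rb"))
CW=[((-70,54.5,97),(343,75)),((-70,-54.5,97),(367,547)),((-94,-5,96),(261,350)),((-94,-49,96),(272,545))]
CB=[((66,54.5,97),(757,82)),((66,-54.5,97),(745,463))]
HW=[((-109,-25,36),(79,405))]
def g(p):
    f=lambda m,dx=0:(proj(w,T(p,np.array([q[0] for q in m])-[dx,0,0]))-(np.array([q[1] for q in m])/5+[205,90]))
    return f(CW),f(CB),f(HW,p[3])
def res2(p):
    a,b,c=g(p);return np.concatenate([res(p)*0.6,a.ravel(),(b*0.5).ravel(),c.ravel()])
for nm,fn in dict(wrist=lambda p:np.concatenate([a.ravel() for a in g(p)]),all=res2).items():
    s=least_squares(fn,[437,-303,-1.617,0],loss="soft_l1");p=s.x
    print(nm,p.round(3));[print(a.round(1).tolist()) for a in g(p)]
    for k,P in dict(tab=(-94,-27,91),handle=(-109-p[3],-25,36),front=(-65,0,0),hinge=(68,0,91)).items():print(k,np.round(T(p,P),1))
E
python3 fit2.py
```

```text
[ 4.37389465e+02 -3.02562206e+02 -1.61769594e+00 -2.37717549e-01]
[[-1.3, -0.5], [-0.7, -0.7], [0.5, -0.3], [0.1, 0.9], [-0.5, -0.2], [0.0, -0.0], [-1.3, 0.3], [0.1, 1.5]]
[[-1.0, 0.1], [1.0, 1.3]]
[[-0.8, -0.8], [0.2, -1.6], [0.8, -1.0], [0.6, -0.8], [0.3, -0.1], [-0.8, -0.5], [0.8, 0.4]]
[[0.2, -1.6], [0.5, -0.2]]
tab [ 414.8 -207.4   91. ]
tabL [ 436.8 -208.4   91. ]
tabR [ 392.9 -206.4   91. ]
handle [ 417.5 -192.5   36. ]
hinge [ 434.2 -370.5   91. ]
wrist [ 439.774 -300.022   -1.623   -0.566]
[[0.8, -2.5], [-0.8, 0.8], [0.1, -0.0], [-0.1, 0.2]]
[[0.4, -1.2], [-0.2, 0.4]]
[[0.1, 1.0]]
tab [ 417.7 -204.7   91. ]
handle [ 420.4 -190.4   36. ]
front [ 443.1 -235.1    0. ]
hinge [ 436.3 -367.9   91. ]
all [ 4.39012e+02 -3.00524e+02 -1.62300e+00 -3.62000e-01]
[[1.2, -1.7], [-0.4, 1.3], [0.6, 0.6], [0.4, 0.8]]
[[0.7, -0.7], [0.1, 0.9]]
[[0.4, 1.6]]
tab [ 416.9 -205.3   91. ]
handle [ 419.7 -190.7   36. ]
front [ 442.4 -235.6    0. ]
hinge [ 435.5 -368.4   91. ]
```

```bash
python3 - <<'E'
from h import *
import pickle
o=pickle.load(open("o.pkl","rb"))
L=[]
for n in("scene","side"):
    im,ci,_=o[n];a=im.astype(int);m=(a[...,0]>130)&(a[...,1]<70)&(a[...,2]<70);ys,xs=np.nonzero(m);print(n,xs.mean(),ys.mean(),m.sum())
    L.append(ray(ci,(np.median(xs),np.median(ys))))
A=sum((np.eye(3)-np.outer(d,d)) for _,d in L);b=sum((np.eye(3)-np.outer(d,d))@q for q,d in L);print(np.linalg.solve(A,b))
E
```

```text
scene 274.3958333333333 334.7291666666667 48
side 344.6521739130435 286.04347826086956 92
[438.87547213  94.36616648 107.05040209]
```

>>> arm_command --pt "0 0 -40 0 0 0 0" --pt "0 0 -40 0 0 0 0" --pt "0 -5 -40 0 0 0 0" --pt "0 -5 -40 0 0 0 0" --pt "0 -5 -30 0 0 0 0" --pt "0 0 -10 0 0 0 0" --pt "0 0 0 0 0 0 0"

```text
clock: 4.4
ee_pos: [415.3, -158.4, 62.9]
ee_rot: [0.023, -0.011, -0.399, 0.917]
ft_force: [-0.7, 1.3, 0.8]
gripper_width: 0.2
```

```bash
python3 - <<'E'
from h import *
s=get_state();print(s["joints"].round(2),s["ft_force"],"\n",R.from_quat(s["ee_rot"][[1,2,3,0]]).as_matrix().round(3))
a=read_camera("scene")[140:300,260:440];b=read_camera("side")[140:300,280:460]
cv2.imwrite("pics/h2.png",cv2.resize(np.hstack([a,b])[:,:,::-1],None,fx=2.2,fy=2.2,interpolation=cv2.INTER_CUBIC))
cv2.imwrite("pics/w2.png",read_camera("wrist")[:,:,::-1])
E
```

```text
[ 0.04  0.56 -0.41  2.26  1.06  1.1  -2.85] [-0.70478647  1.31437783  0.82390755] 
 [[-0.999 -0.033 -0.039]
 [ 0.051 -0.681 -0.73 ]
 [-0.003 -0.731  0.682]]
```

View pics/h2.png

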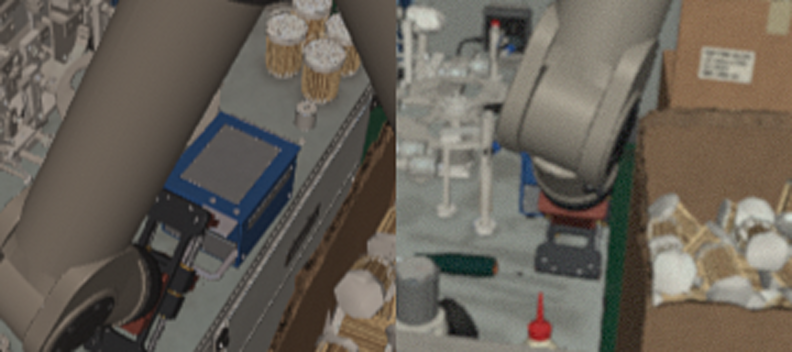

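View pics/w2.png

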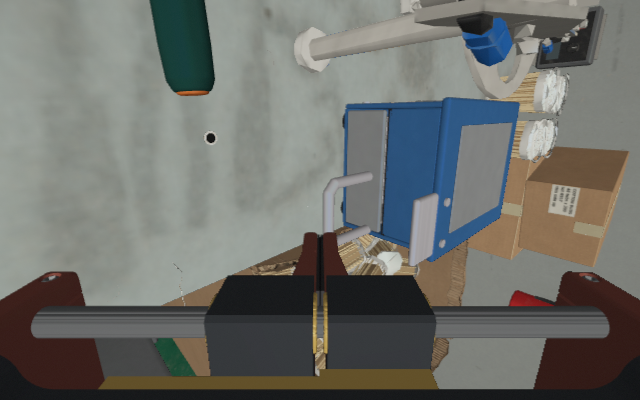

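j7 is at -2.85, close to its -2.96 limit, so I'll use the equivalent half-turned grasp. First a small test of the turning direction.

>>> arm_command --pt "0 5 10 -0.002 -0.034 -0.037 0"

```text
clock: 4.68
ee_pos: [415.1, -153.1, 73.5]
ee_rot: [0.033, -0.036, -0.398, 0.916]
ft_force: [-0.3, -0.5, 1.0]
gripper_width: 0.5
```

```bash
python3 - <<'E'
from h import *
s=get_state();print(s["joints"].round(3),s["ee_pos"].round(1))
E
```

```text
[ 0.032  0.536 -0.417  2.255  1.037  1.111 -2.879] [ 415.1 -153.1   73.5]
```

>>> arm_command --pt "0 0 0 0.006 0.121 0.129 0" --pt "0 0 0 0.006 0.121 0.129 0" --pt "0 0 0 0.006 0.121 0.129 0" --pt "0 0 0 0.006 0.121 0.129 0" --pt "0 0 0 0.006 0.121 0.129 0" --pt "0 0 0 0.006 0.121 0.129 0" --pt "0 0 0 0.006 0.121 0.129 0" --pt "0 0 0 0.006 0.121 0.129 0" --pt "0 0 0 0.006 0.121 0.129 0"

```text
clock: 5.8
ee_pos: [415.7, -152.7, 73.9]
ee_rot: [-0.261, 0.633, -0.301, 0.664]
ft_force: [-0.2, -0.2, 0.2]
gripper_width: 0.7
```

>>> arm_command --pt "0 0 0 0.006 0.121 0.129 0" --pt "0 0 0 0.006 0.121 0.129 0" --pt "0 0 0 0.006 0.121 0.129 0" --pt "0 0 0 0.006 0.121 0.129 0" --pt "0 0 0 0.006 0.121 0.129 0" --pt "0 0 0 0.006 0.121 0.129 0" --pt "0 0 0 0.006 0.121 0.129 0" --pt "0 0 0 0.006 0.121 0.129 0" --pt "0 0 0 0.006 0.121 0.129 0"

```text
clock: 6.92
ee_pos: [415.6, -152.8, 73.9]
ee_rot: [-0.395, 0.918, -0.024, 0.012]
ft_force: [-0.5, 0.0, 0.5]
gripper_width: 0.3
```

```bash
python3 - <<'E'
from h import *
s=get_state();print(s["joints"].round(3),s["ee_pos"].round(1),s["ft_force"],"\n",R.from_quat(s["ee_rot"][[1,2,3,0]]).as_matrix().round(3))
cv2.imwrite("pics/w3.png",read_camera("wrist")[:,:,::-1])
E
```

```text
[ 0.282  0.619 -0.727  2.236  1.124  1.284  0.245] [ 415.6 -152.8   73.9] [-0.51513425  0.03386112  0.46511534] 
 [[ 0.999 -0.034  0.042]
 [-0.054 -0.686  0.726]
 [ 0.004 -0.727 -0.687]]
```

View pics/w3.png

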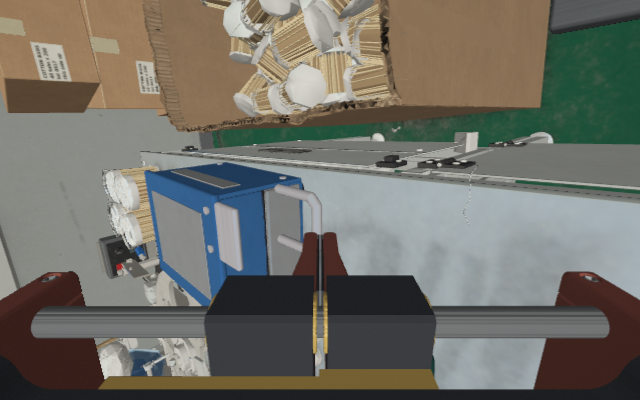

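>>> arm_command --pt "0 0 -11 0 0 0 0" --pt "0 -12 0 0 0 0 0" --pt "0 -12 0 0 0 0 0" --pt "0 -11 0 0 0 0 0" --pt "0 -10 0 0 0 0 0" --pt "0 -5 0 0 0 0 0" --pt "0 -5 0 0 0 0 0" --pt "0 0 0 0 0 0 0"

```text
clock: 7.98
ee_pos: [415.1, -208.3, 61.7]
ee_rot: [-0.396, 0.918, -0.025, 0.014]
ft_force: [-0.3, 0.3, 0.1]
gripper_width: 0.4
```

```bash
python3 - <<'E'
from h import *
s=get_state();print(s["joints"].round(3),s["ee_pos"].round(1),s["ft_force"])
cv2.imwrite("pics/w4.png",read_camera("wrist")[:,:,::-1])
a=read_camera("scene")[140:300,260:440];b=read_camera("side")[140:300,280:460]
cv2.imwrite("pics/h4.png",cv2.resize(np.hstack([a,b])[:,:,::-1],None,fx=2.2,fy=2.2,interpolation=cv2.INTER_CUBIC))
E
```

```text
[ 0.367  0.625 -0.674  2.254  1.22   1.224  0.279] [ 415.1 -208.3   61.7] [-0.29696078  0.26094972  0.08617409]
```

View pics/w4.png

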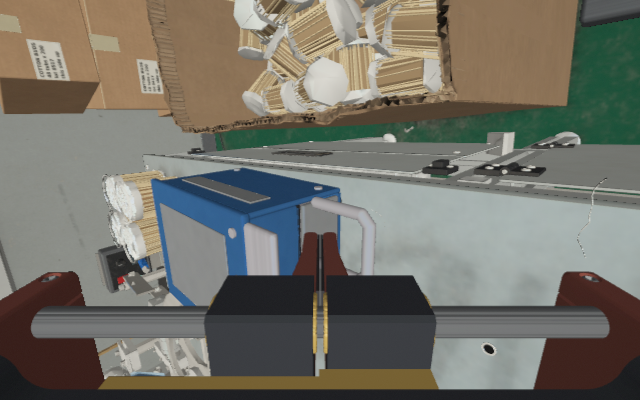

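View pics/h4.png

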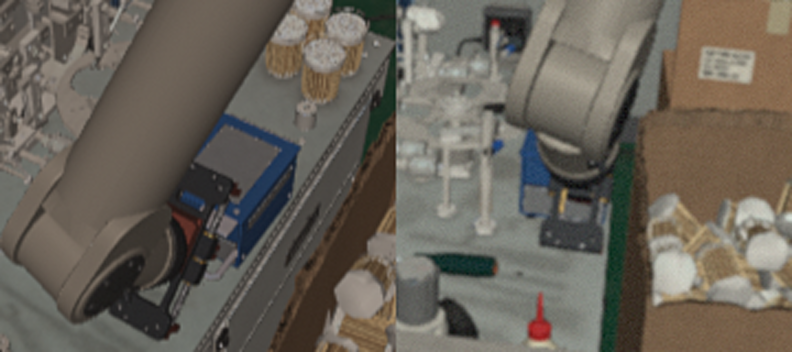

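No contact (0.4 N); the fingertips lie between tab (x≤280) and bar (x≥360). Next, the lift arc waypoints.

```bash
cat > arc.py <<'E'
from h import *
hy,hz=-368.4,91.
r=162.
def tcp(th,k=0.35,t=13,half=13.5,f0=0.815):
    f=f0+k*th; u=np.array([np.cos(f),np.sin(f)]); n=np.array([-u[1],u[0]])
    e=np.array([np.cos(th),np.sin(th)])
    c=r*e-t*u if f>th else (r-t)*e
    return np.array([hy,hz])+c-half*n, f
if __name__=="__main__":
    q,f=tcp(0);print("contact TCP",q)
    prev=q;pf=f
    for th in np.arange(0.06,1.75,0.06):
        q,f=tcp(th);d=q-prev;print(round(th,2),q.round(1),"d",d.round(1),"dx",round(.052*d[0],1),"rot",round(f-pf,3),round(np.degrees(f-th),0));prev=q;pf=f
E
python3 arc.py
```

```text
contact TCP [-205.49199353   72.28034391]
0.06 [-205.4   82. ] d [0.1 9.7] dx 0.0 rot 0.021 44.0
0.12 [-205.9   91.7] d [-0.5  9.7] dx -0.0 rot 0.021 42.0
0.18 [-206.9  101.4] d [-1.1  9.6] dx -0.1 rot 0.021 40.0
0.24 [-208.6  110.9] d [-1.6  9.6] dx -0.1 rot 0.021 38.0
0.3 [-210.8  120.4] d [-2.2  9.4] dx -0.1 rot 0.021 36.0
0.36 [-213.5  129.6] d [-2.8  9.3] dx -0.1 rot 0.021 33.0
0.42 [-216.8  138.7] d [-3.3  9.1] dx -0.2 rot 0.021 31.0
0.48 [-220.7  147.5] d [-3.8  8.8] dx -0.2 rot 0.021 29.0
0.54 [-225.   156.1] d [-4.4  8.6] dx -0.2 rot 0.021 27.0
0.6 [-229.9  164.4] d [-4.9  8.3] dx -0.3 rot 0.021 24.0
0.66 [-235.3  172.3] d [-5.3  8. ] dx -0.3 rot 0.021 22.0
0.72 [-241.1  179.9] d [-5.8  7.6] dx -0.3 rot 0.021 20.0
0.78 [-247.3  187.1] d [-6.2  7.2] dx -0.3 rot 0.021 18.0
0.84 [-254.  194.] d [-6.7  6.8] dx -0.3 rot 0.021 15.0
0.9 [-261.   200.4] d [-7.1  6.4] dx -0.4 rot 0.021 13.0
0.96 [-268.5  206.3] d [-7.4  6. ] dx -0.4 rot 0.021 11.0
1.02 [-276.2  211.8] d [-7.8  5.5] dx -0.4 rot 0.021 9.0
1.08 [-284.3  216.8] d [-8.1  5. ] dx -0.4 rot 0.021 6.0
1.14 [-292.6  221.3] d [-8.3  4.5] dx -0.4 rot 0.021 4.0
1.2 [-301.2  225.3] d [-8.6  4. ] dx -0.4 rot 0.021 2.0
1.26 [-310.   228.7] d [-8.8  3.4] dx -0.5 rot 0.021 -0.0
1.32 [-318.5  231.4] d [-8.5  2.7] dx -0.4 rot 0.021 -2.0
1.38 [-327.1  233.7] d [-8.6  2.2] dx -0.4 rot 0.021 -5.0
1.44 [-335.9  235.4] d [-8.7  1.7] dx -0.5 rot 0.021 -7.0
1.5 [-344.7  236.5] d [-8.8  1.2] dx -0.5 rot 0.021 -9.0
1.56 [-353.6  237.2] d [-8.9  0.6] dx -0.5 rot 0.021 -11.0
1.62 [-362.5  237.3] d [-8.9  0.1] dx -0.5 rot 0.021 -14.0
1.68 [-371.3  236.9] d [-8.9 -0.4] dx -0.5 rot 0.021 -16.0
1.74 [-380.1  235.9] d [-8.8 -1. ] dx -0.5 rot 0.021 -18.0
```

>>> arm_command --pt "0 0 4 0 0 0 0" --pt "0 0 3 0 0 0 0" --pt "0 0 3 0 0 0 0" --pt "0 0 3 0 0 0 0" --pt "0 0 3 0 0 0 0" --pt "0 0 0 0 0 0 0"

```text
clock: 8.88
ee_pos: [415.2, -208.1, 77.9]
ee_rot: [-0.396, 0.918, -0.025, 0.014]
ft_force: [-0.4, -0.2, -0.3]
gripper_width: 0.5
```

>>> arm_command --pt "0 0 4 0 0 0 0" --pt "0 0 4 0 0 0 0" --pt "0 0 4 0 0 0 0" --pt "0 0 0 0 0 0 0"

```text
clock: 9.38
ee_pos: [415.1, -208.0, 89.9]
ee_rot: [-0.396, 0.918, -0.025, 0.014]
ft_force: [-0.4, -0.1, -0.4]
gripper_width: 0.5
```

```bash
python3 - <<'E'
from h import *
s=get_state();print(s["joints"].round(3),s["ee_pos"].round(1),s["ft_force"])
cv2.imwrite("pics/w5.png",read_camera("wrist")[:,:,::-1])
a=read_camera("scene")[140:300,260:440];b=read_camera("side")[140:300,280:460]
cv2.imwrite("pics/h5.png",cv2.resize(np.hstack([a,b])[:,:,::-1],None,fx=2.2,fy=2.2,interpolation=cv2.INTER_CUBIC))
E
```

```text
[ 0.387  0.561 -0.696  2.249  1.17   1.232  0.346] [ 415.1 -208.    89.9] [-0.4398568  -0.12990014 -0.43626471]
```

View pics/w5.png

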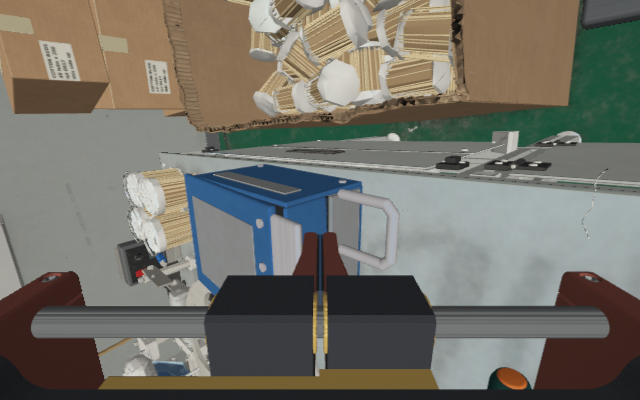

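View pics/h5.png

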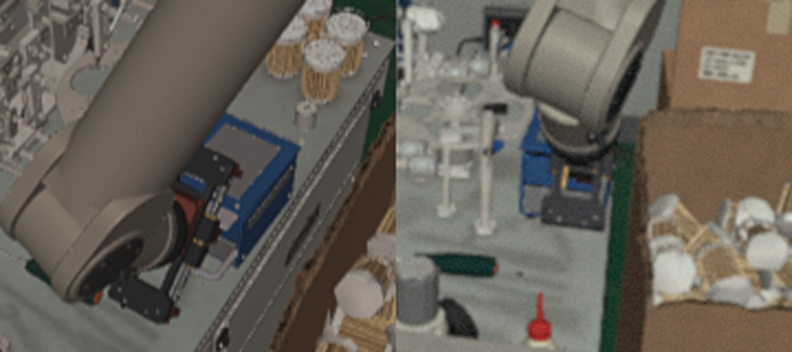

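```bash
python3 - <<'E'
from h import *
import pickle
im=cv2.imread("pics/w5.png")
cv2.imwrite("pics/w5z.png",cv2.resize(im[150:290,180:410],None,fx=3.4,fy=3.4,interpolation=cv2.INTER_CUBIC))
s=get_state();ci=camera_info("wrist");Rm=R.from_quat(s["ee_rot"][[1,2,3,0]]).as_matrix();p=s["ee_pos"]
print("tcp",proj(ci,p), "upper side 13.5",proj(ci,p-13.5*Rm[:,2]), "-20 back",proj(ci,p-20*Rm[:,1]))
ax=np.array([0.9986,-0.0525,0]);h=np.array([435.5,-368.4,91])
from fit import T
P=[439.0,-300.5,-1.623]
pts=T(P,[(-94,-5,91),(-94,-49,91),(-94,-5,96),(-94,-49,96),(-70,54.5,97),(-70,-54.5,97)])
for th in(0,.1,.2):
    q=R.from_rotvec(ax*th).apply(pts-h)+h;print(th,proj(ci,q).round(0).tolist())
E
```

```text
tcp [[322.63737489 250.46965249]] upper side 13.5 [[299.46350744 250.47047877]] -20 back [[322.98773278 267.46092249]]
[ 4.37389465e+02 -3.02562206e+02 -1.61769594e+00 -2.37717549e-01]
[[-1.3, -0.5], [-0.7, -0.7], [0.5, -0.3], [0.1, 0.9], [-0.5, -0.2], [0.0, -0.0], [-1.3, 0.3], [0.1, 1.5]]
[[-1.0, 0.1], [1.0, 1.3]]
[[-0.8, -0.8], [0.2, -1.6], [0.8, -1.0], [0.6, -0.8], [0.3, -0.1], [-0.8, -0.5], [0.8, 0.4]]
[[0.2, -1.6], [0.5, -0.2]]
tab [ 414.8 -207.4   91. ]
tabL [ 436.8 -208.4   91. ]
tabR [ 392.9 -206.4   91. ]
handle [ 417.5 -192.5   36. ]
hinge [ 434.2 -370.5   91. ]
0 [[325.0, 289.0], [325.0, 219.0], [319.0, 292.0], [318.0, 222.0], [293.0, 355.0], [288.0, 204.0]]
0.1 [[304.0, 300.0], [302.0, 227.0], [297.0, 304.0], [295.0, 229.0], [277.0, 366.0], [267.0, 209.0]]
0.2 [[279.0, 312.0], [275.0, 235.0], [271.0, 315.0], [266.0, 237.0], [257.0, 376.0], [244.0, 213.0]]
```

View pics/w5z.png

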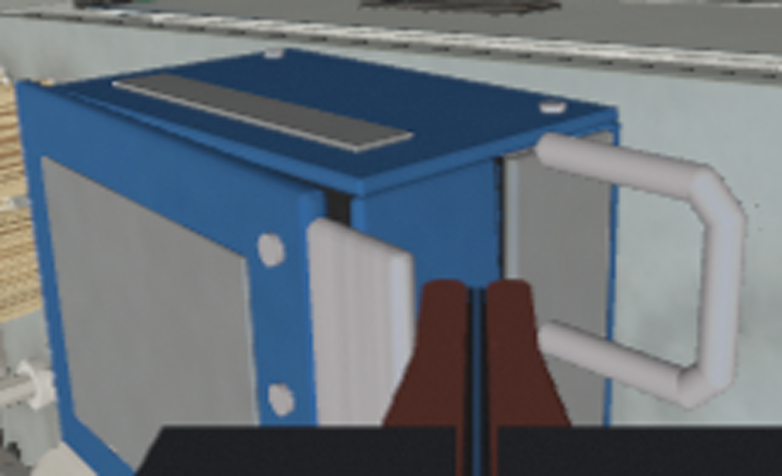

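The lid is lifted by about 0.1 rad (dark gap at zoom (335,205)), tab edge at about (302,240) resting on the finger. Carrying on along the arc.

>>> arm_command --pt "0 -1 9.6 0.021 -0.001 0 0" --pt "0 -1.6 9.6 0.021 -0.001 0 0" --pt "0 -2.2 9.4 0.021 -0.001 0 0" --pt "0 -2.8 9.3 0.021 -0.001 0 0" --pt "-0.2 -3.3 9.1 0.021 -0.001 0 0" --pt "-0.2 -3.8 8.8 0.021 -0.001 0 0" --pt "-0.2 -4.4 8.6 0.021 -0.001 0 0" --pt "-0.3 -4.9 8.3 0.021 -0.001 0 0" --pt "-0.3 -5.3 8 0.021 -0.001 0 0"

```text
clock: 10.65
ee_pos: [414.3, -236.8, 170.7]
ee_rot: [-0.481, 0.876, -0.024, 0.015]
ft_force: [-0.3, 2.7, -0.6]
gripper_width: 0.3
```

```bash
python3 - <<'E'
from h import *
s=get_state();print(s["joints"].round(3),s["ee_pos"].round(1),s["ft_force"])
im=read_camera("wrist")[:,:,::-1]
a=cv2.resize(read_camera("scene")[140:300,260:440,::-1],(450,400))
cv2.imwrite("pics/w6.png",np.hstack([im[:,100:450],a]))
E
```

```text
[ 0.665  0.31  -0.77   2.181  0.923  1.069  0.818] [ 414.3 -236.8  170.7] [-0.28302916  2.71062897 -0.55908021]
```

View pics/w6.png

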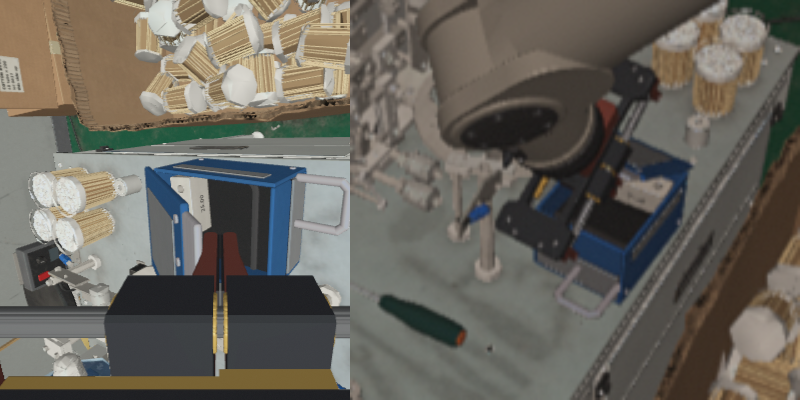

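Lid about 0.7 rad open, chest still in place. On through upright.

>>> arm_command --pt "-0.3 -5.8 7.6 0.021 -0.001 0 0" --pt "-0.3 -6.2 7.2 0.021 -0.001 0 0" --pt "-0.3 -6.7 6.8 0.021 -0.001 0 0" --pt "-0.4 -7.1 6.4 0.021 -0.001 0 0" --pt "-0.4 -7.4 6 0.021 -0.001 0 0" --pt "-0.4 -7.8 5.5 0.021 -0.001 0 0" --pt "-0.4 -8.1 5 0.021 -0.001 0 0" --pt "-0.4 -8.3 4.5 0.021 -0.001 0 0" --pt "-0.4 -8.6 4 0.021 -0.001 0 0"

```text
clock: 11.88
ee_pos: [410.3, -303.2, 223.0]
ee_rot: [-0.561, 0.827, -0.024, 0.016]
ft_force: [1.4, 1.2, -0.4]
gripper_width: 0.4
```

```bash
python3 - <<'E'
from h import *
s=get_state();print(s["joints"].round(3),s["ee_pos"].round(1),s["ft_force"])
im=read_camera("wrist")[:,:,::-1]
a=cv2.resize(read_camera("scene")[140:300,260:440,::-1],(450,400))
cv2.imwrite("pics/w7.png",np.hstack([im[:,100:450],a]))
E
```

```text
[ 0.949  0.215 -0.756  2.047  0.642  0.981  1.344] [ 410.3 -303.2  223. ] [ 1.38671729  1.1528718  -0.38073655]
```

View pics/w7.png

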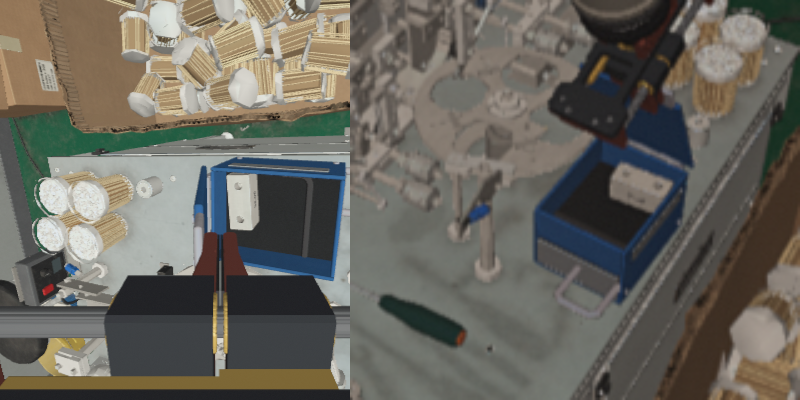

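>>> arm_command --pt "-0.5 -8.8 3.4 0.021 -0.001 0 0" --pt "-0.4 -8.5 2.7 0.021 -0.001 0 0" --pt "-0.4 -8.6 2.2 0.021 -0.001 0 0" --pt "-0.5 -8.7 1.7 0.021 -0.001 0 0" --pt "-0.5 -8.8 1.2 0.021 -0.001 0 0" --pt "-0.5 -8.9 0.6 0.021 -0.001 0 0" --pt "-0.5 -8.9 0.1 0.021 -0.001 0 0" --pt "-0.5 -8.9 -0.4 0.021 -0.001 0 0" --pt "0 0 0 0 0 0 0" --pt "0 0 0 0 0 0 0"

```text
clock: 13.22
ee_pos: [406.9, -372.9, 234.6]
ee_rot: [-0.629, 0.777, -0.023, 0.018]
ft_force: [1.0, 0.8, -0.6]
gripper_width: 0.8
```

```bash
python3 - <<'E'
from h import *
s=get_state();print(s["joints"].round(3),s["ee_pos"].round(1),s["ft_force"])
im=read_camera("wrist")[:,:,::-1]
a=cv2.resize(read_camera("scene")[140:300,260:440,::-1],(450,400))
cv2.imwrite("pics/w8.png",np.hstack([im[:,100:450],a]))
E
```

```text
[ 1.133  0.281 -0.73   1.899  0.459  1.002  1.699] [ 406.9 -372.9  234.6] [ 0.95116098  0.7634379  -0.60754864]
```

View pics/w8.png

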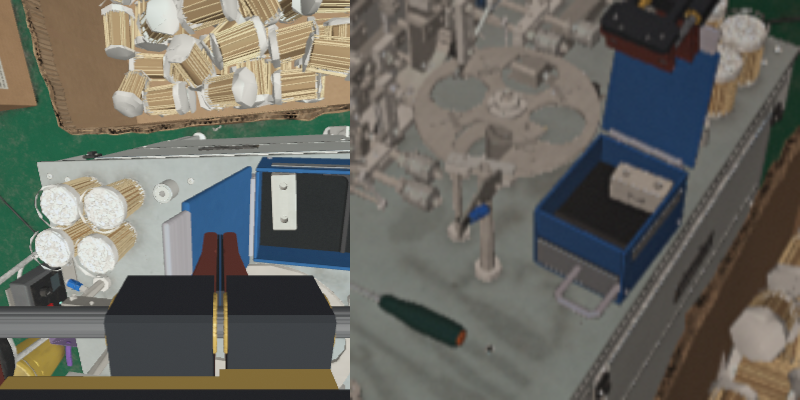

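The lid lies back on its stop, with clear air between finger and lid. Going to the drawer handle.

>>> arm_command --pt "1 20 0 0 0 0 0" --pt "1 25 0 0 0 0 0" --pt "1 25 0 -0.03 0 0 0" --pt "2 22 -25 -0.03 0 0 0" --pt "2 22 -30 -0.03 0 0 0" --pt "2 22 -30 0 0 0 0" --pt "2 22 -30 0 0 0 0" --pt "0 0 0 0 0 0 0"

```text
clock: 14.32
ee_pos: [416.9, -212.5, 118.5]
ee_rot: [-0.594, 0.804, -0.021, 0.016]
ft_force: [0.0, -0.3, 0.5]
gripper_width: 0.5
```

```bash
python3 - <<'E'
from h import *
s=get_state();print(s["joints"].round(3),s["ee_pos"].round(1),s["ft_force"],"\n",R.from_quat(s["ee_rot"][[1,2,3,0]]).as_matrix().round(3))
im=read_camera("wrist")[:,:,::-1];ci=camera_info("wrist")
p=s["ee_pos"];print("tcp",proj(ci,p),"handle pred",proj(ci,[[419.7,-190.7,36],[397.7,-189.6,36],[441.7,-191.8,36]]).round(0).tolist())
cv2.imwrite("pics/w9.png",im)
a=read_camera("scene")[140:300,260:440];b=read_camera("side")[140:300,280:460]
cv2.imwrite("pics/h9.png",cv2.resize(np.hstack([a,b])[:,:,::-1],None,fx=2.2,fy=2.2,interpolation=cv2.INTER_CUBIC))
E
```

```text
[ 0.776  0.352 -0.757  2.173  0.743  0.859  1.028] [ 416.9 -212.5  118.5] [ 0.02873376 -0.26684281  0.50237872] 
 [[ 0.999 -0.014  0.051]
 [-0.053 -0.294  0.954]
 [ 0.001 -0.956 -0.294]]
tcp [[325.80778228 248.07021479]] handle pred [[380.0, 211.0], [381.0, 185.0], [378.0, 236.0]]
```

View pics/w9.png

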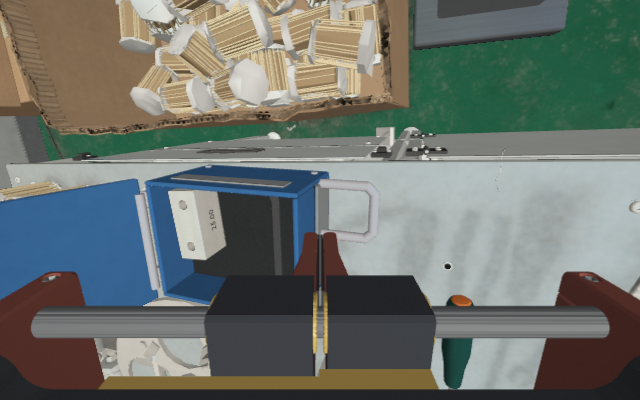

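View pics/h9.png

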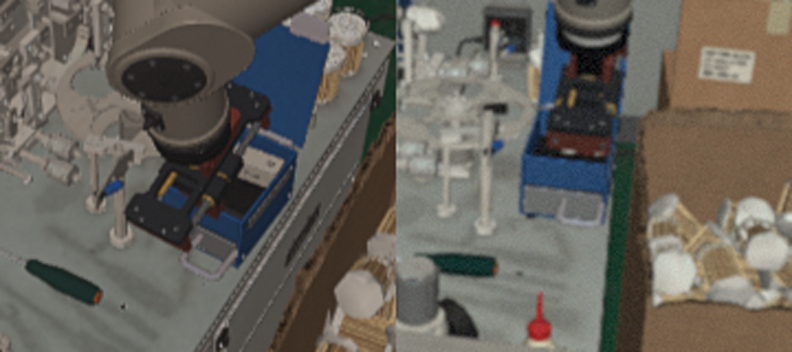

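Bar visible at column 374, rows 183-241; finger seam at column 321, matching the prediction relative to the TCP. Descending behind the bar.

>>> arm_command --pt "1 -3 -15 0 0 0 0" --pt "1 -2.5 -20 0 0 0 0" --pt "0 0 -20 0 0 0 0" --pt "0 0 -15 0 0 0 0" --pt "0 0 -12 0 0 0 0" --pt "0 0 -9 0 0 0 0" --pt "0 0 -6 0 0 0 0" --pt "0 0 0 0 0 0 0"

```text
clock: 15.48
ee_pos: [419.8, -221.0, 22.8]
ee_rot: [-0.593, 0.805, -0.022, 0.019]
ft_force: [-0.7, -0.0, -0.1]
gripper_width: 0.5
```

```bash
python3 - <<'E'
from h import *
s=get_state();print(s["joints"].round(3),s["ee_pos"].round(1),s["ft_force"],s["clock"])
im=read_camera("wrist")[:,:,::-1]
a=cv2.resize(read_camera("scene")[140:300,260:440,::-1],(450,400))
cv2.imwrite("pics/w10.png",np.hstack([im[:,200:550],a]))
E
```

```text
[ 0.669  0.536 -0.634  2.219  1.006  0.741  0.765] [ 419.8 -221.    22.8] [-0.70130503 -0.03171778 -0.11608381] 15.475
```

View pics/w10.png

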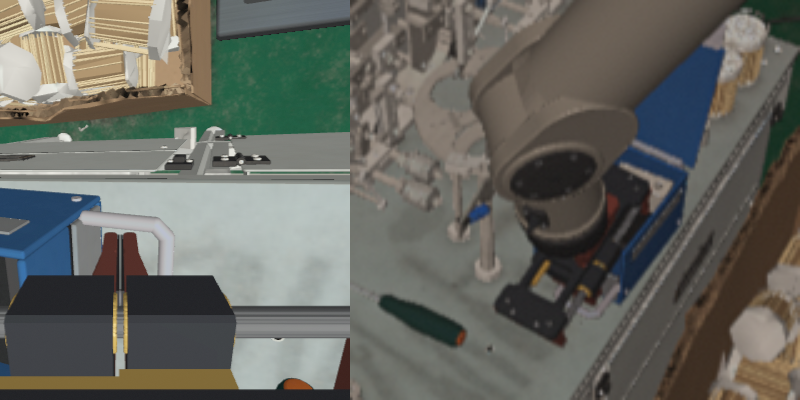

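The fingers are inside the bow (bar at crop column 165, finger 120). Pulling gently.

>>> arm_command --pt "0.2 4 0 0 0 0 0" --pt "0.2 4 0 0 0 0 0" --pt "0.2 4 0 0 0 0 0" --pt "0.2 4 0 0 0 0 0" --pt "0.2 4 0 0 0 0 0" --pt "0.2 4 0 0 0 0 0" --pt "0.2 4 0 0 0 0 0" --pt "0.2 4 0 0 0 0 0" --pt "0.2 4 0 0 0 0 0" --pt "0.2 4 0 0 0 0 0"

```text
clock: 16.82
ee_pos: [422.0, -180.7, 22.9]
ee_rot: [-0.593, 0.805, -0.022, 0.019]
ft_force: [1.1, -2.8, 1.5]
gripper_width: 0.6
```

```bash
python3 - <<'E'
from h import *
s=get_state();print(s["joints"].round(3),s["ee_pos"].round(1),s["ft_force"],s["clock"])
im=read_camera("wrist")[:,:,::-1]
a=cv2.resize(read_camera("scene")[140:300,260:440,::-1],(450,400))
cv2.imwrite("pics/w11.png",np.hstack([im[:,200:550],a]))
E
```

```text
[ 0.599  0.534 -0.66   2.234  0.992  0.764  0.682] [ 422.  -180.7   22.9] [ 1.06741587 -2.84744812  1.52514168] 16.825
```

View pics/w11.png

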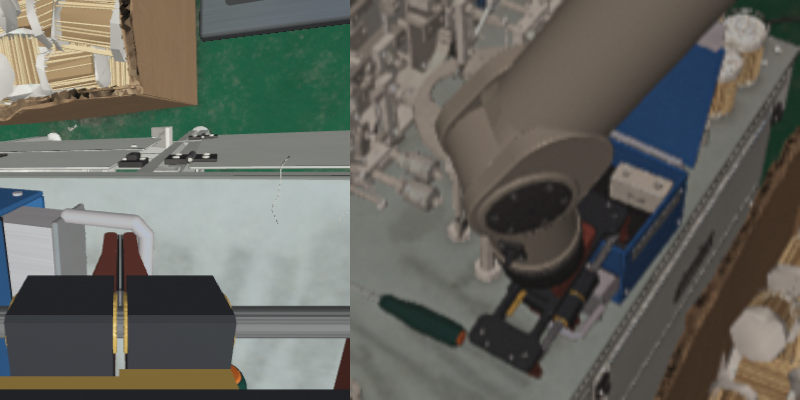

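>>> arm_command --pt "0.2 4 0 0 0 0 0" --pt "0.2 4 0 0 0 0 0" --pt "0.2 4 0 0 0 0 0" --pt "0.1 2 0 0 0 0 0" --pt "0.1 2 0 0 0 0 0"

```text
clock: 17.55
ee_pos: [422.5, -164.9, 22.8]
ee_rot: [-0.593, 0.805, -0.022, 0.019]
ft_force: [1.3, -1.2, -0.1]
gripper_width: 0.5
```

>>> arm_command --pt "0.1 1.5 0 0 0 0 0"

```text
clock: 17.68
ee_pos: [422.6, -163.4, 22.8]
ee_rot: [-0.593, 0.805, -0.022, 0.019]
ft_force: [0.3, -1.9, -1.1]
gripper_width: 0.2
```

>>> arm_command --pt "0.1 1.5 0 0 0 0 0"

```text
clock: 17.8
ee_pos: [422.6, -162.0, 22.8]
ee_rot: [-0.593, 0.805, -0.022, 0.019]
ft_force: [-0.7, -2.3, -0.4]
gripper_width: 0.5
```

```bash
python3 - <<'E'
from h import *
import pickle
s=get_state();print(s["joints"].round(3),s["ee_pos"].round(1),s["ft_force"],s["clock"])
im=read_camera("wrist");ci=camera_info("wrist");pickle.dump((im,ci),open("w12.pkl","wb"))
cv2.imwrite("pics/w12.png",im[:,:,::-1])
P=[439.0,-300.5,-1.623]
import numpy as np
def T(p,P):return R.from_euler("z",p[2]).apply(np.array(P,float))+[p[0],p[1],0]
for d in(40,44,48,50):print(d,proj(ci,T(P,[(-109-d,-25,36),(-109-d,-47,36),(-65-d,-52,50),(-65,-52.5,90)])).round(0).tolist())
E
```

```text
[ 0.565  0.535 -0.671  2.238  0.984  0.775  0.644] [ 422.6 -162.    22.8] [-0.67099671 -2.31901793 -0.38127312] 17.8
40 [[336.0, 260.0], [336.0, 222.0], [246.0, 213.0], [113.0, 233.0]]
44 [[343.0, 261.0], [344.0, 223.0], [253.0, 214.0], [113.0, 233.0]]
48 [[351.0, 263.0], [352.0, 223.0], [260.0, 215.0], [113.0, 233.0]]
50 [[355.0, 263.0], [356.0, 224.0], [263.0, 215.0], [113.0, 233.0]]
```

View pics/w12.png

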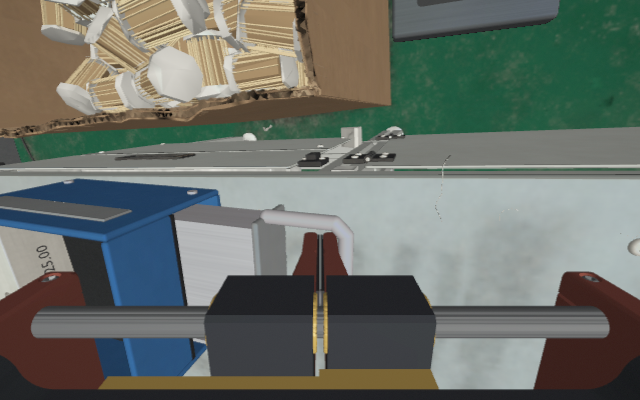

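>>> arm_command --pt "0.1 1.5 0 0 0 0 0"

```text
clock: 17.98
ee_pos: [422.6, -161.7, 22.9]
ee_rot: [-0.592, 0.805, -0.023, 0.019]
ft_force: [-0.2, -7.7, -1.4]
gripper_width: 0.8
```

>>> arm_command --pt "0.1 1.5 0 0 0 0 0"

```text
clock: 18.1
ee_pos: [422.5, -161.5, 23.1]
ee_rot: [-0.592, 0.806, -0.023, 0.019]
ft_force: [1.5, -11.3, -2.2]
gripper_width: 0.1
```

>>> arm_command --pt "0.1 1 0 0 0 0 0"

```text
clock: 18.23
ee_pos: [422.4, -161.5, 23.1]
ee_rot: [-0.591, 0.806, -0.024, 0.019]
ft_force: [0.9, -13.6, -3.5]
gripper_width: 0.4
```

The force jumped from 2 to 14 N with the position standing still, so the drawer is at its stop. Relaxing and lifting out.

>>> arm_command --pt "0 -3 0 0 0 0 0" --pt "0 0 0 0 0 0 0" --pt "0 -3 0 0 0 0 0" --pt "0 -3 0 0 0 0 0" --pt "0 0 0 0 0 0 0"

```text
clock: 18.85
ee_pos: [423.3, -166.7, 22.9]
ee_rot: [-0.593, 0.804, -0.022, 0.019]
ft_force: [0.3, 0.6, -0.5]
gripper_width: 0.6
```

>>> arm_command --pt "0 0 5 0 0 0 0" --pt "0 0 8 0 0 0 0" --pt "0 0 12 0 0 0 0" --pt "0 0 20 0 0 0 0" --pt "0 0 30 0 0 0 0" --pt "0 0 40 0 0 0 0" --pt "0 0 40 0 0 0 0" --pt "0 0 40 0 0 0 0" --pt "0 0 20 0 0 0 0" --pt "0 0 0 0 0 0 0"

```text
clock: 20.1
ee_pos: [423.9, -166.9, 239.8]
ee_rot: [-0.592, 0.805, -0.021, 0.021]
ft_force: [0.3, 0.2, 0.4]
gripper_width: 0.6
```

```bash
python3 - <<'E'
from h import *
import pickle
s=get_state();print(s["joints"].round(3),s["ee_pos"].round(1),s["ft_force"],s["clock"])
im=read_camera("wrist");ci=camera_info("wrist")
cv2.imwrite("pics/w13.png",im[:,:,::-1])
def T(p,P):return R.from_euler("z",p[2]).apply(np.array(P,float))+[p[0],p[1],0]
P=[439.0,-300.5,-1.623]
for d in(40,50):print(d,proj(ci,T(P,[(-109-d,-25,36),(-65-d,-52,50),(-65,-52.5,90),(-65,52.5,90)])).round(0).tolist())
a=read_camera("scene")[140:300,260:440];b=read_camera("side")[140:300,280:460]
cv2.imwrite("pics/h13.png",cv2.resize(np.hstack([a,b])[:,:,::-1],None,fx=2.2,fy=2.2,interpolation=cv2.INTER_CUBIC))
E
```

```text
[ 0.82   0.151 -0.863  2.057  0.48   1.062  1.219] [ 423.9 -166.9  239.8] [0.28170945 0.24549967 0.41874372] 20.1
40 [[386.0, 177.0], [347.0, 154.0], [302.0, 158.0], [304.0, 247.0]]
50 [[394.0, 177.0], [355.0, 154.0], [302.0, 158.0], [304.0, 247.0]]
```

View pics/w13.png

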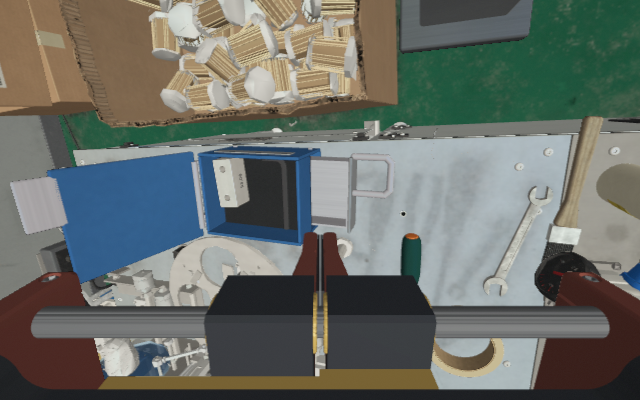

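View pics/h13.png

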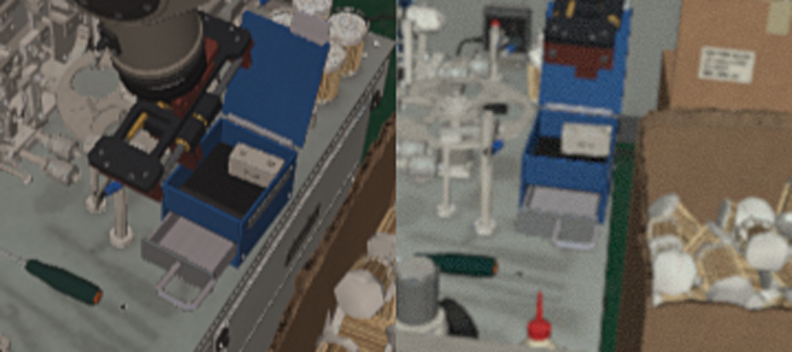

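```bash
python3 - <<'E'
from h import *
import pickle
o=pickle.load(open("o.pkl","rb"))
P=[439.0,-300.5,-1.623]
def T(p,P):return R.from_euler("z",p[2]).apply(np.array(P,float))+[p[0],p[1],0]
ims=[]
for n,reg in dict(scene=(215,262,368,398),side=(190,240,372,386)).items():
    im=read_camera(n);ci=camera_info(n);g0=cv2.cvtColor(o[n][0],cv2.COLOR_RGB2GRAY);g1=cv2.cvtColor(im,cv2.COLOR_RGB2GRAY)
    r0,r1,c0,c1=reg;t=g0[r0:r1,c0:c1];s=g1[r0-8:r1+8,c0-8:c1+8]
    m=cv2.matchTemplate(s,t,cv2.TM_CCOEFF_NORMED);_,v,_,l=cv2.minMaxLoc(m);print(n,"chest patch shift px",np.array(l)-8,round(v,3))
    x=cv2.resize(im[165:275,290:420],None,fx=5,fy=5,interpolation=cv2.INTER_CUBIC)
    for d,c in((46,(255,0,0)),(50,(0,255,0))):
        q=proj(ci,T(P,[(-109-d,-2.5,36),(-109-d,-47.5,36)]));q=((q-[290,165])*5).astype(int);cv2.line(x,tuple(map(int,q[0])),tuple(map(int,q[1])),c,1)
    ims.append(x[:,:,::-1])
cv2.imwrite("pics/f.png",cv2.resize(np.hstack([i[:,:400] if k else i[:,100:500] for k,i in enumerate(ims)]),None,fx=1,fy=1))
cv2.imwrite("pics/f.png",np.hstack([ims[0][150:,100:500],ims[1][150:,150:550]]))
print(get_state()["clock"])
E
```

```text
scene chest patch shift px [0 0] 0.775
side chest patch shift px [4 1] 0.531
20.35
```

View pics/f.png

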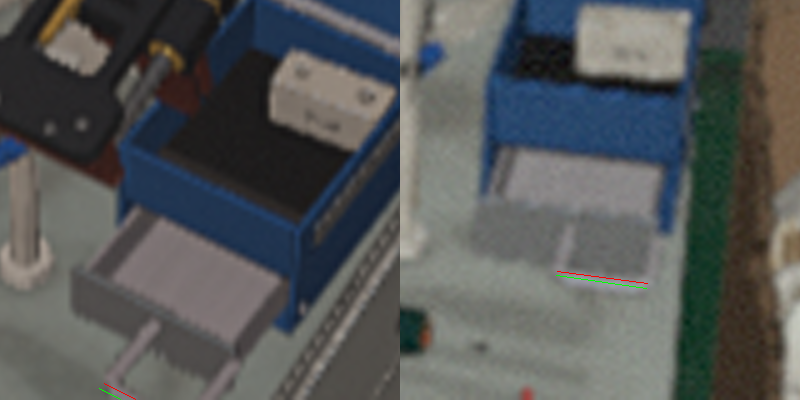

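```bash
python3 -c "
from station import *
print(finish_job(),get_state()['clock'])"
```

```text
the job is handed in; nothing more can be done
the job is handed in; nothing more can be done
```

The chest is open, with the lid back on its stop and the drawer pulled out to its stop. I handed the job in at about 20.4 s of the 54 s allowed; no verdict was reported.

**Lid:** I hooked the closed fingers under the steel tab and carried the lid along its arc past upright, where it fell back on its stop. Before pulling the drawer I checked that there was air between the finger and the lid. I judged the lid's angle from the pictures and did not measure it.

**Drawer:** I pulled it from inside the bow handle. At the stop the force rose from about 2 N to 14 N and the arm stopped advancing. In the side view the handle lies on the 50 mm prediction line, about a millimetre or two either way.

**Chest:** Matching a patch of the chest before and after in the scene camera showed no shift. The same match in the side camera gave 4 px, but with a poor correlation (0.53). I did not trust that match, because the open lid and drawer change that region.

**Clearance:** The gripper was 240 mm up, touching nothing, with the force reading near zero. I saw no contact with the bystanders or the post, but I did not re-measure where the bystanders stand.

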